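# Sort polishing blocks by feel

## Robot

A 7-joint arm with a two-finger parallel gripper is mounted at the origin on the work surface. World frame = base frame: x ahead of the robot, y to its left, z up, the work surface at z = 0. Lengths are in m, angles in degrees, forces in N, time in s.
With the tool pointing down it reaches from about 0.425 to 0.875 m from the base axis. Payload 4.7 kg.
Tool frame: the origin (TCP) lies at the very end of the fingers, on their centre line; the grasp point (between the pads) lies 19 mm behind it; z points along the fingers, y is the line along which they close (so a half turn about z gives the same grasp; the last joint's range is limited). The gripper opens to 87 mm and grips with 3 to 60 N. Pads are 19 mm wide; open, the fingers measure 117 mm over their backs; the gripper's body (75 mm by 190 mm) begins 51 mm behind the grasp point.
Start: joints at [0.808, 18.392, -4.016, 83.108, 1.295, 78.541, -3.26], TCP at [0.65, -0, 0.223] pointing down, gripper open.
Joint ranges: [-163.93, 163.93], [-17.29, 119.83], [-79.2, 71.16], [3.27, 140.29], [-89.18, 269.18], [5.43, 117.66], [-154.24, 154.24]. Speed limits (degrees/s): [147.25, 147.25, 180, 180, 180, 180, 180].

## Interface

Orientations are given as [roll, pitch, yaw] about the fixed x, y, z axes, in that order (R = Rz(yaw) Ry(pitch) Rx(roll)).
In Python, from cell import get_obs, eyes, env gives the robot as it stands.
- The arm moves only by the tool servo_tool, never from a script. Its argument "series" is a list that holds one entry, the list of rows, each a list of 7 numbers: the shift along the tool's x, y, z in units of 300 mm (1.0 is 300 mm), then the turn, a rotation vector about the tool's x, y, z in units of pi rad (1.0 is pi rad), then the opening, from 0 (shut) to 1 (fully open). In form: [[[tx, ty, tz, wx, wy, wz, gripper], ...]]. A call has 1 to 12 rows; each row is the pose to reach, as a shift and turn from the pose commanded when the call began, along the tool's axes at that moment, turning the shorter way round; what a row does not reach only later rows make up. A row lasts 1/12 s, in which the tool goes at most 41.7 mm and 7.16 degrees, less where a joint would pass 70% of its speed; a pose out of reach is approached as far as the arm can. A call with a number of a shift or a turn outside -1 to 1 is refused whole. A call with a gripper value outside its range is refused whole. The fingers move at their own pace and stop on an object; "grip_force" is the grip in N (left out, the last holds). Time passes only in rows, so rows that repeat a pose let the fingers close. It gives the time, the measured TCP pose, the force, the opening and the grip force at its end, in the units of the state.
- get_obs(): the state, without advancing time (a new reading comes with each control period).
- eyes.read_camera(name): name is "scene" or "side" or "wrist"; returns a dict with "frame" (384x512x3 uint8, red, green, blue), "depth" (384x512 float32, m along the optical axis (not along the pixel's ray), 0 where there is no reading), "fx", "fy", "cx", "cy" (pixels), "distortion" ([k1, k2, p1, p2, k3] as OpenCV has them; the pictures are not rectified), "origin" and "rotation" of the camera in the world; the wrist camera has in their place "mount" (4x4, takes a point from camera to tool coordinates, whose origin is the TCP and whose axes are the flange's). Camera axes: x right, y down, z forward; pixel columns grow to the right and rows downward; lengths in m; the calibration is good to about 2 mm. A picture is of the moment at which its call begins: read the wrist's pose just before it.
- env.sign_off(): hands the job in; it is judged then, once.
The state is a dict: "time_s": time; "qpos": joint angles; "joint_velocities": joint speeds; "effort": joint torques, N m; "tool_pos": TCP position; "tool_rot": TCP orientation; "force": force on the tool from outside, world axes, zero at the start; "wrist_torque": the same for the moment, N m; "grip_width": finger opening in m; "grasp_force": force on a finger pad.
Only numpy, scipy, OpenCV 4.12 (cv2) and the standard library are available. Lean on these libraries where they do the work, as an engineer would, in place of code of your own. Each camera call takes 0.05 s, during which the arm holds its last target. There are 200 camera calls.

## Task

Squeeze each of the three sea-green polishing blocks between the fingers to feel whether its rubber is still springy or has gone hard. Hold each springy one squeezed, lower it upright into the groove of the wooden rack until it sits fully down on the groove's floor, and let it spring out to grip the walls; put each hardened one into the blue scrap tin. Be gentle: squeeze with less than 20 N, never force a block down on the rack, and leave the dish and the jar alone.

Things in the scene. Friction and masses are not known exactly. Their poses are not given: they have to be found in the camera images.
- rubber_a: polishing block, 40 mm thick (x) x 56 long (y) x 44 tall, 110 g; dark core, a sea-green rubber face on its +x and -x sides. Origin: centre of its underside; z up. All three look and weigh the same; any may be springy or hard. A springy one: each face gives 1 mm per 1.3 N; squeezed across x it stops at 31 mm total, from about 6 N up.
- rubber_b: polishing block, 40 mm thick (x) x 56 long (y) x 44 tall, 110 g; dark core, a sea-green rubber face on its +x and -x sides. Origin: centre of its underside; z up. All three look and weigh the same; any may be springy or hard. A hard one: squeezed across x it never goes below about 38 mm. A springy one stops at 31 mm, from about 6 N.
- rubber_c: polishing block, 40 mm thick (x) x 56 long (y) x 44 tall, 110 g; dark core, a sea-green rubber face on its +x and -x sides. Origin: centre of its underside; z up. All three look and weigh the same; any may be springy or hard. Let go, a springy or hard one returns to 40 mm. Grip with 8 to 15 N holds a springy one at 31 mm.
- rack: pale wooden rack fixed to the bench, 56 (x) x 200 (y) x 22 mm tall: a groove along y, open at the ends, 36 mm wide between 10 mm walls, floor 6 mm up. Origin: centre of underside. Holds up to 3 blocks end to end, long side along y; a springy one enters only while squeezed. Keep fingertips 20 mm or more over the block's underside to clear the walls. Seated: block origin 6 mm above the rack's.
- tin: blue open scrap tin fixed to the bench, 140 x 140 mm outside, 32 mm tall, walls and floor 4 to 5 mm thick. Origin: centre of its underside; z up.
- dish: bystander: small white ceramic bowl, 72 mm across, 22 mm tall. Origin: centre of its underside.
- jar: bystander: amber glass jar with a brass lid, 48 mm across, 60 mm tall. Origin: centre of its underside.
Not all that is in view belongs to the job. What is shaped like the rubber_a but pink, purple or red is not meant.

How it is judged:
By the outcome, as a careful person would: the job done as asked, in the order asked, and still so for the second after the job is handed in, with the robot touching nothing.
It also fails if it takes over 64 s, if anything falls off the work surface, if the arm or the gripper's body presses on something with over 40 N, if the wrist force passes 120 N, or if a joint passes its speed limit or range.

## Working session

There is one attempt and no reset: what is moved stays moved. The work goes in short steps, Python scripts to look and compute and a tool call to move; the robot and the scene stay as the last step left them, time stands still between calls to the robot, and variables do not carry over. Pictures are saved under pics/ and viewed, at most 10 in all, crops included, and the job is handed in when it is done.

Besides the shell and the picture viewer there is one more tool, called as name(argument=value, ...), one argument or row to a line, values as JSON. servo_tool: Moves the arm, as the interface text tells. Shifts and turns lie within -1 to 1; 1 stands for 300 mm of shift or pi rad of turn. Its arguments: {"type":"object","properties":{"series":{"type":"array"},"grip_force":{"type":"number"}},"required":["series"]}

```bash
ls; mkdir -p pics
python3 - <<'E'
from cell import get_obs, eyes, env
import cv2,numpy as np,pickle
o=get_obs(); print({k:np.round(v,4).tolist() for k,v in o.items()})
d={}
for n in ("scene","side","wrist"):
    c=eyes.read_camera(n); d[n]=c
    cv2.imwrite(f"pics/{n}0.png",cv2.cvtColor(c["frame"],cv2.COLOR_RGB2BGR))
    print(n,{k:np.round(v,3).tolist() for k,v in c.items() if k not in("frame","depth")})
pickle.dump(d,open("c0.pkl","wb"))
E
```

```text
pics
{'time_s': 0.0, 'qpos': [0.8067, 18.4377, -4.017, 83.175, 1.2935, 78.5435, -3.2596], 'joint_velocities': [-0.0076, 0.0964, 0.0449, 0.0624, -0.0219, -0.1611, -0.1245], 'effort': [-0.0003, -49.1285, -0.4039, -31.2526, -0.0641, 0.0438, 0.0002], 'tool_pos': [0.6494, -0.0, 0.2215], 'tool_rot': [-179.889, 0.004, 90.0045], 'force': [0.27, -0.1598, -0.2939], 'wrist_torque': [0.0085, -0.0227, -0.0251], 'grasp_force': 0.0, 'grip_width': 0.0868}
scene {'fx': 382.851, 'fy': 382.851, 'cx': 250.778, 'cy': 193.712, 'distortion': [-0.003, 0.0, 0.0, 0.0, 0.0], 'origin': [1.275, 0.028, 0.69], 'rotation': [-131.678, 0.363, 90.63]}
side {'fx': 367.863, 'fy': 367.863, 'cx': 256.315, 'cy': 192.273, 'distortion': [0.028, 0.0, 0.0, 0.0, 0.0], 'origin': [0.186, -0.535, 0.434], 'rotation': [-120.893, 1.204, -34.77]}
wrist {'fx': 271.929, 'fy': 271.929, 'cx': 255.626, 'cy': 194.263, 'distortion': [-0.014, 0.0, 0.0, 0.0, 0.0], 'mount': [[0.0, -0.96, -0.279, 0.076], [1.0, 0.0, 0.0, -0.0], [-0.0, -0.279, 0.96, -0.163], [0.0, 0.0, 0.0, 1.0]]}
```

View pics/scene0.png

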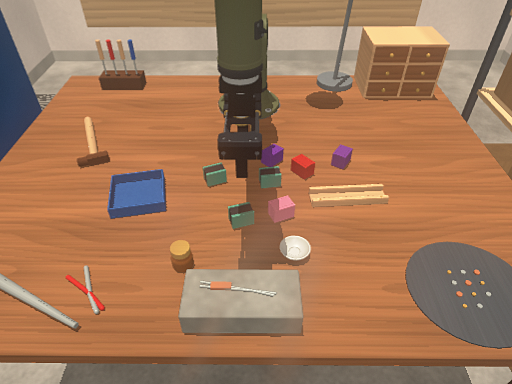

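View pics/side0.png

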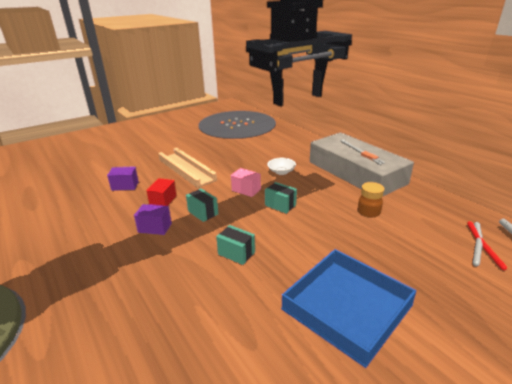

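The scene view shows the green blocks at about (215,175), (270,178) and (241,215). The tin is at (138,193), the rack at (348,195), the dish at (295,248) and the jar at (181,255). Next I'll localise them from the depth images.

```bash
cat > h.py <<'E'
import numpy as np,cv2
from scipy.spatial.transform import Rotation as R
def cloud(c,obs=None):
    K=np.array([[c["fx"],0,c["cx"]],[0,c["fy"],c["cy"]],[0,0,1]])
    h,w=c["depth"].shape
    uv=np.stack(np.meshgrid(np.arange(w),np.arange(h)),-1).reshape(-1,1,2).astype(float)
    n=cv2.undistortPoints(uv,K,np.array(c["distortion"])).reshape(-1,2)
    z=c["depth"].reshape(-1,1); P=np.hstack([n*z,z])
    if "mount" in c:
        M=np.array(c["mount"]); P=P@M[:3,:3].T+M[:3,3]
        P=P@R.from_euler("xyz",obs["tool_rot"],degrees=True).as_matrix().T+np.array(obs["tool_pos"])
    else: P=P@R.from_euler("xyz",c["rotation"],degrees=True).as_matrix().T+np.array(c["origin"])
    P[z[:,0]==0]=np.nan
    return P.reshape(h,w,3)
def rect(P):
    (cx,cy),(a,b),t=cv2.minAreaRect(P[:,:2].astype(np.float32)*1000)
    if a>b: a,b,t=b,a,t-90   # t: direction of the short side
    return np.round([cx,cy,a,b,(t+90)%180-90],1)
E
python3 - <<'E'
from h import *; import pickle
d=pickle.load(open("c0.pkl","rb"))
for n in("scene","side"):
    c=d[n];P=cloud(c);hsv=cv2.cvtColor(c["frame"],cv2.COLOR_RGB2HSV)
    H,S,V=[hsv[...,i] for i in range(3)]
    print(n,"table z",np.nanmedian(P[(P[...,2]<.02)&(P[...,0]>.5)&(P[...,0]<.8)][:,2]))
    inb=(P[...,0]>.4)&(P[...,0]<.95)&(abs(P[...,1])<.35)
    top=inb&(P[...,2]>.012)&(P[...,2]<.08)
    k,l,st,ce=cv2.connectedComponentsWithStats(top.astype(np.uint8))
    for i in range(1,k):
        if st[i,4]<40: continue
        m=l==i;Q=P[m];zt=np.percentile(Q[:,2],95)
        T=Q[Q[:,2]>zt-.006]
        print(ce[i].round(),st[i,4],"ztop",round(zt,3),"hue",np.median(H[m]),"top rect",rect(T),"all",rect(Q))
E
```

```text
scene table z -0.001151506510554845
[303. 166.] 293 ztop 0.044 hue 4.0 top rect [407.9 162.   39.5  50.5 -49.8] all [407.8 161.4  41.8  52.7 -49.9]
[214. 172.] 364 ztop 0.044 hue 48.0 top rect [442.1 -87.8  43.2  55.1  22.7] all [442.6 -88.1  43.3  56.4  21.9]
[269. 175.] 366 ztop 0.044 hue 51.0 top rect [455.   65.8  44.4  57.1  10.5] all [455.   65.6  44.7  57.1  10. ]
[138. 194.] 737 ztop 0.031 hue 114.0 top rect [ 511.7 -288.   139.6  144.5  -78.5] all [ 512.  -288.3  140.3  145.6  -78.1]
[342. 187.] 320 ztop 0.022 hue 14.0 top rect [493.6 260.1  14.2 180.4   4.7] all [493.6 260.1  14.2 180.4   4.7]
[281. 207.] 470 ztop 0.044 hue 1.0 top rect [581.3  91.2  43.3  55.6  24.6] all [581.8  91.2  44.3  56.2  24.6]
[345. 199.] 342 ztop 0.022 hue 15.0 top rect [538.7 261.1  15.1 175.    4.4] all [538.7 261.3  15.1 175.4   4.4]
[240. 213.] 477 ztop 0.044 hue 43.0 top rect [603.4  -9.4  43.1  55.7  19.1] all [603.8  -9.5  43.2  55.6  18.2]
[295. 246.] 322 ztop 0.022 hue 20.0 top rect [703.8 116.7  69.1  70.4  47.7] all [703.8 116.7  69.1  70.4  47.7]
[237. 297.] 7866 ztop 0.062 hue 18.0 t
[... 872 characters left out ...]
7]
[167. 187.] 280 ztop 0.043 hue 1.0 top rect [408.4 161.3  38.9  49.4 -47.7] all [407.7 160.6  39.3  51.  -48.2]
[281. 195.] 626 ztop 0.043 hue 77.0 top rect [602.8  -9.9  43.6  55.8  18.7] all [602.5 -10.2  43.2  57.4  21.4]
[202. 202.] 635 ztop 0.043 hue 77.0 top rect [454.6  65.   42.   55.5   9.4] all [454.2  64.9  42.2  57.4   8. ]
[506. 224.] 80 ztop 0.019 hue 18.0 top rect [ 887.6 -332.7   11.7   33.6  -35.4] all [ 887.6 -332.7   11.7   33.6  -35.4]
[236. 242.] 945 ztop 0.043 hue 77.0 top rect [441.5 -88.6  41.8  56.3  22.2] all [441.  -88.9  42.9  56.5  22.2]
[341. 293.] 2373 ztop 0.031 hue 108.0 top rect [ 510.8 -288.5  140.4  142.7  -78.3] all [ 510.7 -288.5  140.4  142.8  -78.3]
```

View pics/wrist0.png

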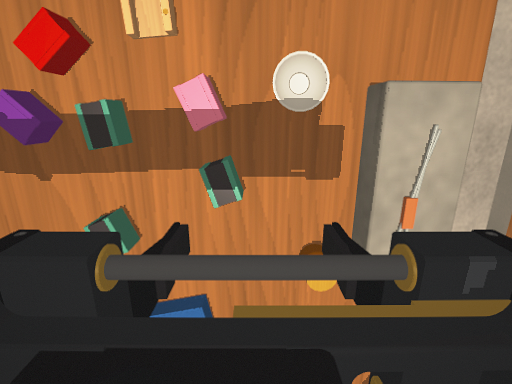

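The wrist view confirms the sea-green faces are on the long sides of the block at (222,180). Next I'll write a helper that turns world targets into row numbers.

```bash
cat > go.py <<'E'
# usage: go.py x y z(mm) closing_angle(deg) ... -> row numbers from measured pose
import sys,numpy as np
from scipy.spatial.transform import Rotation as R
from cell import get_obs
def show(args,o=None):
    o=o or get_obs(); T=R.from_euler("xyz",o["tool_rot"],degrees=True)
    p=np.array(o["tool_pos"])
    print("t",round(o["time_s"],2),"pos",(p*1000).round(1),np.round(o["tool_rot"],1),"w",round(o["grip_width"]*1000,1),"gf",round(o["grasp_force"],1),"F",np.round(o["force"],1))
    for a in np.array(args,float).reshape(-1,4):
        g=R.from_euler("xyz",[180,0,a[3]+90],degrees=True)
        print(a,np.r_[T.inv().apply(a[:3]/1000-p)/.3,(T.inv()*g).as_rotvec()/np.pi].round(4).tolist())
if __name__=="__main__": show(sys.argv[1:])
E
python3 go.py 603 -9.6 80 19  603 -9.6 22 19
python3 - <<'E'
from h import *; import pickle
c=pickle.load(open("c0.pkl","rb"))["side"];P=cloud(c);H,S,V=cv2.split(cv2.cvtColor(c["frame"],cv2.COLOR_RGB2HSV))
m=(H>125)&(H<150)&(S>80)&(P[...,2]>.037)&(P[...,2]<.06)
k,l,st,ce=cv2.connectedComponentsWithStats(m.astype(np.uint8))
for i in range(1,k):
    if st[i,4]>40: print(ce[i],rect(P[l==i]))
m=(P[...,2]>.05)&(P[...,2]<.065)&(P[...,0]>.6)&(P[...,0]<.85)&(P[...,1]<-.12)&(P[...,1]>-.25)&(H<35)
print("jar?",m.sum(),rect(P[m]) if m.sum()>5 else 0)
E
```

```text
t 0.15 pos [649.6  -0.  221.7] [-179.9    0.    90. ] w 87.1 gf 0.0 F [0.6 0.2 0.4]
[603.   -9.6  80.   19. ] [-0.0319, -0.1546, 0.4726, -0.0005, -0.0, -0.1055]
[603.   -9.6  22.   19. ] [-0.0319, -0.1543, 0.666, -0.0005, -0.0, -0.1055]
[121.30288462 171.81730769] [356.9 277.1  40.7  52.3  59.6]
[151.39782016 211.82561308] [351.2  72.8  39.4  54.4  46.6]
jar? 239 [ 737.  -138.8   37.4   42.7  -88.6]
```

servo_tool(
  series=[
    [[-0.032,-0.1545,0.473,-0.0005,0,-0.1055,1],[-0.032,-0.1545,0.473,-0.0005,0,-0.1055,1],[-0.032,-0.1545,0.473,-0.0005,0,-0.1055,1],[-0.032,-0.1545,0.473,-0.0005,0,-0.1055,1],[-0.032,-0.1545,0.473,-0.0005,0,-0.1055,1],[-0.032,-0.1545,0.57,-0.0005,0,-0.1055,1],[-0.032,-0.1545,0.666,-0.0005,0,-0.1055,1],[-0.032,-0.1545,0.666,-0.0005,0,-0.1055,1],[-0.032,-0.1545,0.666,-0.0005,0,-0.1055,1],[-0.032,-0.1545,0.666,-0.0005,0,-0.1055,1]],
  ],
  grip_force=10,
)

```text
time_s: 0.98
tool_pos: [0.6057, -0.0094, 0.0251]
tool_rot: [179.7, 0.1, 109.0]
force: [0.6, 0.3, 0.8]
grip_width: 0.0869
grasp_force: 0.0
```

servo_tool(
  series=[
    [[0,0,0,0,0,0,1],[0,0,0,0,0,0,0.2],[0,0,0,0,0,0,0.2],[0,0,0,0,0,0,0.2],[0,0,0,0,0,0,0.2],[0,0,0,0,0,0,0.2],[0,0,0,0,0,0,0.2],[0,0,0,0,0,0,0.2],[0,0,0,0,0,0,0.2]],
  ],
  grip_force=10,
)

```text
time_s: 1.73
tool_pos: [0.6036, -0.0096, 0.0227]
tool_rot: [179.9, 0.0, 109.0]
force: [0.9, -1.1, 0.3]
grip_width: 0.0418
grasp_force: 0.0
```

servo_tool(
  series=[
    [[0,0,0,0,0,0,0.2],[0,0,0,0,0,0,0.2],[0,0,0,0,0,0,0.2],[0,0,0,0,0,0,0.2],[0,0,0,0,0,0,0.2],[0,0,0,0,0,0,0.2]],
  ],
  grip_force=10,
)

```text
time_s: 2.23
tool_pos: [0.6038, -0.0096, 0.0228]
tool_rot: [179.9, 0.0, 109.0]
force: [-0.0, 0.7, -0.2]
grip_width: 0.0305
grasp_force: 10.0
```

It squeezes to 30.5 mm, so this block is springy. Next I'll lift it and take it over the rack, looking closer on the way.

```bash
python3 go.py 604 -9.6 120 19  511 322 120 4.3
```

```text
t 2.23 pos [603.8  -9.6  22.8] [179.9   0.  109. ] w 30.5 gf 10.0 F [-0.   0.7 -0.2]
[604.   -9.6 120.   19. ] [-0.0005, 0.0012, -0.324, 0.0006, 0.0001, -0.0]
[511.  322.  120.    4.3] [1.1456, 0.0679, -0.3242, 0.0006, 0.0, 0.0816]
```

servo_tool(
  series=[
    [[0,0,-0.16,0,0,0,0.2],[0,0,-0.324,0,0,0,0.2],[0,0,-0.324,0,0,0,0.2],[0.5,0.03,-0.324,0.0006,0,0.0816,0.2],[0.95,0.0679,-0.324,0.0006,0,0.0816,0.2],[0.95,0.0679,-0.324,0.0006,0,0.0816,0.2],[0.95,0.0679,-0.324,0.0006,0,0.0816,0.2],[0.95,0.0679,-0.324,0.0006,0,0.0816,0.2],[0.95,0.0679,-0.324,0.0006,0,0.0816,0.2],[0.95,0.0679,-0.324,0.0006,0,0.0816,0.2],[0.95,0.0679,-0.324,0.0006,0,0.0816,0.2],[0.95,0.0679,-0.324,0.0006,0,0.0816,0.2]],
  ],
  grip_force=12,
)

```text
time_s: 3.23
tool_pos: [0.5279, 0.2701, 0.1196]
tool_rot: [-179.9, -0.0, 94.7]
force: [-0.3, -0.9, -0.7]
grip_width: 0.0307
grasp_force: 12.0
```

```bash
cat > rack.py <<'E'
from h import *; from cell import get_obs,eyes; import sys
def rack(tag):
    o=get_obs(); c=eyes.read_camera("wrist"); P=cloud(c,o)
    cv2.imwrite(f"pics/{tag}.png",cv2.cvtColor(c["frame"],cv2.COLOR_RGB2BGR))
    m=(P[...,2]>.017)&(P[...,2]<.028)&(abs(P[...,0]-.515)<.06)&(abs(P[...,1]-.26)<.115)
    k,l,st,ce=cv2.connectedComponentsWithStats(m.astype(np.uint8))
    for i in range(1,k):
        if st[i,4]>100: print(ce[i].round(),st[i,4],rect(P[l==i]),np.median(P[l==i][:,2]).round(4))
    return c,o,P
if __name__=="__main__": rack(sys.argv[1])
E
python3 rack.py w1; python3 go.py 511 322 120 4.3
```

```text
[219. 152.] 1522 [489.2 300.5  10.4 136.9   4.2] 0.0229
[267. 136.] 1108 [533.6 324.8  10.   95.9   4. ] 0.0229
t 3.28 pos [529.3 267.1 119.5] [-1.799e+02  1.000e-01  9.450e+01] w 30.8 gf 12.0 F [ 0.2 -1.3 -1. ]
[511.  322.  120.    4.3] [0.1873, -0.0465, -0.0019, -0.0003, 0.0003, 0.0009]
```

servo_tool(
  series=[
    [[0.187,-0.0465,0,0,0,0.001,0.2],[0.187,-0.0465,0,0,0,0.001,0.2],[0.187,-0.0465,0,0,0,0.001,0.2],[0.187,-0.0465,0,0,0,0.001,0.2],[0.187,-0.0465,0,0,0,0.001,0.2],[0.187,-0.0465,0,0,0,0.001,0.2],[0.187,-0.0465,0,0,0,0.001,0.2]],
  ],
  grip_force=12,
)

```text
time_s: 3.87
tool_pos: [0.5129, 0.3192, 0.1198]
tool_rot: [-180.0, 0.1, 93.9]
force: [-0.1, -0.6, -1.5]
grip_width: 0.0303
grasp_force: 12.0
```

```bash
python3 rack.py w2; python3 go.py 511 322 120 4.3
```

```text
[230. 169.] 596 [486.8 334.9  10.2  68.8   4.1] 0.0228
[278. 166.] 538 [532.3 343.6  10.   57.9   3.9] 0.0229
[234. 299.] 103 [496.8 196.5   9.1  17.2   2.2] 0.0231
t 3.92 pos [512.8 319.7 119.9] [-180.    0.   94.] w 30.1 gf 12.0 F [ 0.4 -0.3 -0.3]
[511.  322.  120.    4.3] [0.0082, -0.0054, -0.0004, -0.0, 0.0003, -0.0018]
```

View pics/w2.png

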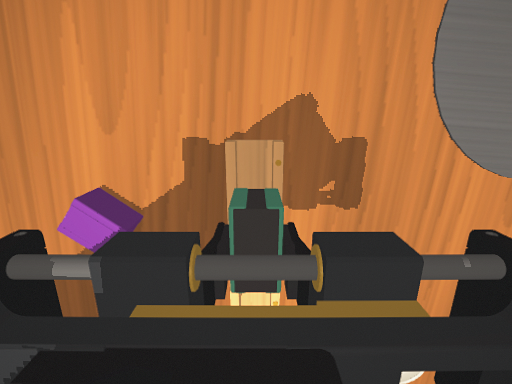

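The view shows the held block, at about (257,240), lined up over the groove, whose walls run from (230,140) to (280,140). The fits put the rack centre near y=270 mm, and the midline agrees across cameras to 0.3 mm.

```bash
python3 go.py 510.2 332 52 4.1
```

```text
t 3.92 pos [512.8 319.7 119.9] [-180.    0.   94.] w 30.1 gf 12.0 F [ 0.4 -0.3 -0.3]
[510.2 332.   52.    4.1] [0.0419, -0.0057, 0.2262, -0.0, 0.0003, -0.0007]
```

servo_tool(
  series=[
    [[0.0335,0,0.1,0,0,0,0.2],[0.0335,0,0.2,0,0,0,0.2],[0.0335,0,0.226,0,0,0,0.2],[0.0335,0,0.226,0,0,0,0.2],[0.0335,0,0.226,0,0,0,0.2],[0.0335,0,0.226,0,0,0,0.2],[0.0335,0,0.226,0,0,0,0.2],[0.0335,0,0.226,0,0,0,0.2],[0.0335,0,0.226,0,0,0,0.2]],
  ],
  grip_force=12,
)

```text
time_s: 4.67
tool_pos: [0.5119, 0.3317, 0.0533]
tool_rot: [179.9, -0.0, 94.1]
force: [-0.2, -0.1, -1.0]
grip_width: 0.0304
grasp_force: 12.0
```

```bash
python3 go.py 510.2 332 31 4.1 510.2 332 29 4.1
```

```text
t 4.67 pos [511.9 331.7  53.3] [179.9  -0.   94.1] w 30.4 gf 12.0 F [-0.2 -0.1 -1. ]
[510.2 332.   31.    4.1] [0.0014, -0.0056, 0.0744, 0.0005, -0.0002, 0.0001]
[510.2 332.   29.    4.1] [0.0014, -0.0056, 0.0811, 0.0005, -0.0002, 0.0001]
```

servo_tool(
  series=[
    [[0,-0.0055,0,0,0,0,0.2],[0,-0.0055,0,0,0,0,0.2],[0,-0.0055,0,0,0,0,0.2],[0,-0.0055,0.02,0,0,0,0.2],[0,-0.0055,0.035,0,0,0,0.2],[0,-0.0055,0.05,0,0,0,0.2],[0,-0.0055,0.06,0,0,0,0.2],[0,-0.0055,0.07,0,0,0,0.2],[0,-0.0055,0.07,0,0,0,0.2],[0,-0.0055,0.07,0,0,0,0.2],[0,-0.0055,0.07,0,0,0,0.2]],
  ],
  grip_force=12,
)

```text
time_s: 5.58
tool_pos: [0.5097, 0.3314, 0.0313]
tool_rot: [180.0, -0.0, 94.1]
force: [0.3, 0.7, -0.6]
grip_width: 0.0305
grasp_force: 12.0
```

```bash
python3 go.py 510.2 332 29 4.1
```

```text
t 5.58 pos [509.7 331.4  31.3] [180.   -0.   94.1] w 30.5 gf 12.0 F [ 0.3  0.7 -0.6]
[510.2 332.   29.    4.1] [0.002, 0.0019, 0.0075, 0.0, -0.0, 0.0001]
```

Inside the groove at 31.3 mm with no contact force. Next I'll ease it down onto the floor.

servo_tool(
  series=[
    [[0,0.001,0.003,0,0,0,0.2],[0,0.001,0.005,0,0,0,0.2],[0,0.001,0.007,0,0,0,0.2],[0,0.001,0.008,0,0,0,0.2],[0,0.001,0.008,0,0,0,0.2],[0,0.001,0.008,0,0,0,0.2]],
  ],
  grip_force=12,
)

```text
time_s: 6.08
tool_pos: [0.5099, 0.3313, 0.0288]
tool_rot: [-180.0, 0.0, 94.1]
force: [-0.8, 0.3, 0.6]
grip_width: 0.0304
grasp_force: 12.0
```

servo_tool(
  series=[
    [[0,0,0.002,0,0,0,0.2],[0,0,0.002,0,0,0,0.2],[0,0,0.002,0,0,0,0.2],[0,0,0.002,0,0,0,0.2]],
  ],
  grip_force=12,
)

```text
time_s: 6.42
tool_pos: [0.5099, 0.3313, 0.0288]
tool_rot: [-180.0, 0.0, 94.1]
force: [-2.0, -2.6, 5.9]
grip_width: 0.0307
grasp_force: 12.0
```

Contact shows at about 6 N, with z at 28.8 mm, exactly the seated height. Next I'll release it and retreat.

servo_tool(
  series=[
    [[0,0,-0.001,0,0,0,0.6],[0,0,-0.001,0,0,0,0.6],[0,0,-0.001,0,0,0,0.6],[0,0,-0.001,0,0,0,0.6],[0,0,-0.001,0,0,0,0.6],[0,0,-0.1,0,0,0,0.6],[0,0,-0.2,0,0,0,0.6],[0,0,-0.3,0,0,0,0.6],[0,0,-0.3,0,0,0,0.6],[0,0,-0.3,0,0,0,0.6],[0,0,-0.3,0,0,0,0.6],[0,0,-0.3,0,0,0,0.6]],
  ],
  grip_force=12,
)

```text
time_s: 7.42
tool_pos: [0.509, 0.3306, 0.1165]
tool_rot: [-179.9, 0.1, 94.1]
force: [0.1, 0.5, -0.6]
grip_width: 0.0524
grasp_force: 0.0
```

```bash
python3 - <<'E'
from rack import *
c,o,P=rack("w3")
m=(abs(P[...,0]-.51)<.03)&(abs(P[...,1]-.331)<.035)&(P[...,2]>.035)&(P[...,2]<.07)
Q=P[m];print("block top",np.percentile(Q[:,2],[5,50,95]).round(4),rect(Q))
E
python3 go.py 512 200 119 10 454.8 65.3 80 9.7  454.8 65.3 22.5 9.7
```

```text
[257. 202.] 1858 [511.1 318.2  56.2 105.7   4.1] 0.0229
[237. 292.] 233 [495.3 217.   10.1  30.8   3.8] 0.0229
[278. 293.] 218 [541.3 218.9   9.8  34.5   3.7] 0.023
block top [0.0485 0.0508 0.0519] [510.1 331.   36.   56.1   4. ]
t 7.47 pos [508.9 330.6 116.4] [-1.798e+02  1.000e-01  9.410e+01] w 52.4 gf 0.0 F [0.3 0.5 0.3]
[512. 200. 119.  10.] [-0.4351, -0.0211, -0.0079, -0.0009, 0.0004, -0.0326]
[454.8  65.3  80.    9.7] [-0.869, -0.2432, 0.1234, -0.0009, 0.0004, -0.031]
[454.8  65.3  22.5   9.7] [-0.8687, -0.2426, 0.315, -0.0009, 0.0004, -0.031]
```

Seated: the block top is at 50 mm and it is spread to 36 mm between the walls. Now block B.

servo_tool(
  series=[
    [[-0.869,-0.243,-0.005,-0.001,0,-0.031,0.7],[-0.869,-0.243,-0.005,-0.001,0,-0.031,0.7],[-0.869,-0.243,-0.005,-0.001,0,-0.031,0.7],[-0.869,-0.243,-0.005,-0.001,0,-0.031,0.7],[-0.869,-0.243,-0.005,-0.001,0,-0.031,0.7],[-0.869,-0.243,-0.005,-0.001,0,-0.031,0.7],[-0.869,-0.243,-0.005,-0.001,0,-0.031,0.7],[-0.869,-0.243,0.08,-0.001,0,-0.031,0.7],[-0.869,-0.243,0.123,-0.001,0,-0.031,0.7],[-0.869,-0.243,0.123,-0.001,0,-0.031,0.7],[-0.869,-0.243,0.123,-0.001,0,-0.031,0.7],[-0.869,-0.243,0.123,-0.001,0,-0.031,0.7]],
  ],
  grip_force=10,
)

```text
time_s: 8.47
tool_pos: [0.4561, 0.0664, 0.0815]
tool_rot: [179.8, 0.0, 99.7]
force: [-0.5, 0.8, 0.9]
grip_width: 0.061
grasp_force: 0.0
```

```bash
python3 go.py 454.8 65.3 22.5 9.7
```

```text
t 8.47 pos [456.1  66.4  81.5] [179.8   0.   99.7] w 61.0 gf 0.0 F [-0.5  0.8  0.9]
[454.8  65.3  22.5   9.7] [-0.0028, -0.0054, 0.1967, 0.0009, 0.0001, 0.0002]
```

servo_tool(
  series=[
    [[0,-0.002,0.1,0,0,0,0.7],[0,-0.002,0.192,0,0,0,0.7],[0,-0.002,0.192,0,0,0,0.7],[0,-0.002,0.192,0,0,0,0.7],[0,-0.002,0.192,0,0,0,0.7],[0,-0.002,0.192,0,0,0,0.2],[0,-0.002,0.192,0,0,0,0.2],[0,-0.002,0.192,0,0,0,0.2],[0,-0.002,0.192,0,0,0,0.2],[0,-0.002,0.192,0,0,0,0.2],[0,-0.002,0.192,0,0,0,0.2],[0,-0.002,0.192,0,0,0,0.2]],
  ],
  grip_force=10,
)

```text
time_s: 9.47
tool_pos: [0.4553, 0.0658, 0.0242]
tool_rot: [179.9, 0.0, 99.7]
force: [-2.9, -0.7, 6.0]
grip_width: 0.0308
grasp_force: 10.0
```

servo_tool(
  series=[
    [[0,0,0,0,0,0,0.2],[0,0,0,0,0,0,0.2],[0,0,0,0,0,0,0.2],[0,0,0,0,0,0,0.2]],
  ],
  grip_force=10,
)

```text
time_s: 9.8
tool_pos: [0.4553, 0.0658, 0.0243]
tool_rot: [179.9, 0.0, 99.7]
force: [-2.9, -0.0, 6.4]
grip_width: 0.0309
grasp_force: 10.0
```

```bash
python3 go.py 514.8 268 120 4.1 512 -288 120 11.6
```

```text
t 9.8 pos [455.3  65.8  24.3] [179.9   0.   99.7] w 30.9 gf 10.0 F [-2.9 -0.   6.4]
[514.8 268.  120.    4.1] [0.6308, 0.3096, -0.3186, 0.0008, 0.0001, 0.0311]
[ 512.  -288.   120.    11.6] [-1.1945, -0.0116, -0.3187, 0.0008, 0.0001, -0.0106]
```

Springy too (30.9 mm). It goes into the rack at y=270.

servo_tool(
  series=[
    [[0,0,-0.15,0,0,0,0.2],[0,0,-0.3,0,0,0,0.2],[0.637,0.309,-0.3,0.001,0,0.031,0.2],[0.637,0.309,-0.3,0.001,0,0.031,0.2],[0.637,0.309,-0.3,0.001,0,0.031,0.2],[0.637,0.309,-0.3,0.001,0,0.031,0.2],[0.637,0.309,-0.3,0.001,0,0.031,0.2],[0.637,0.309,-0.3,0.001,0,0.031,0.2],[0.637,0.309,-0.3,0.001,0,0.031,0.2],[0.637,0.309,-0.3,0.001,0,0.031,0.2],[0.637,0.309,-0.2,0.001,0,0.031,0.2],[0.637,0.309,-0.1,0.001,0,0.031,0.2]],
  ],
  grip_force=12,
)

```text
time_s: 10.8
tool_pos: [0.5166, 0.2682, 0.0551]
tool_rot: [179.7, -0.0, 94.0]
force: [-0.1, 0.4, -2.2]
grip_width: 0.0304
grasp_force: 12.0
```

servo_tool(
  series=[
    [[0,0,0,0,0,0,0.2],[0,0,0,0,0,0,0.2],[0,0,0,0,0,0,0.2],[0,0,0,0,0,0,0.2]],
  ],
  grip_force=12,
)

```text
time_s: 11.13
tool_pos: [0.516, 0.2699, 0.0561]
tool_rot: [179.8, -0.1, 94.1]
force: [0.4, 1.1, -0.9]
grip_width: 0.0301
grasp_force: 12.0
```

```bash
python3 - <<'E'
from h import *; from cell import *
import go
o=get_obs();c=eyes.read_camera("wrist");P=cloud(c,o)
cv2.imwrite("pics/w4.png",cv2.cvtColor(c["frame"],cv2.COLOR_RGB2BGR))
E
python3 go.py 514.6 270 52 4.1 514.6 270 32.5 4.1
```

```text
t 11.18 pos [516.  270.1  56.1] [ 1.798e+02 -1.000e-01  9.410e+01] w 30.6 gf 12.0 F [ 0.8 -0.1 -1. ]
[514.6 270.   52.    4.1] [-0.0002, -0.0047, 0.0136, 0.001, -0.0003, -0.0001]
[514.6 270.   32.5   4.1] [-0.0002, -0.0049, 0.0786, 0.001, -0.0003, -0.0001]
```

View pics/w4.png

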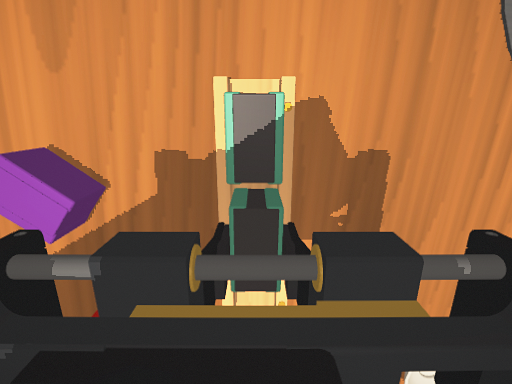

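The picture shows the seated block at (255,138) with the held one right behind it at (256,240). I'll back off 1.5 mm along the groove and correct x before lowering.

servo_tool(
  series=[
    [[-0.006,-0.0045,0,0.001,0,0,0.2],[-0.006,-0.0045,0,0.001,0,0,0.2],[-0.006,-0.0045,0,0.001,0,0,0.2],[-0.006,-0.0045,0.02,0.001,0,0,0.2],[-0.006,-0.0045,0.04,0.001,0,0,0.2],[-0.006,-0.0045,0.055,0.001,0,0,0.2],[-0.006,-0.0045,0.07,0.001,0,0,0.2],[-0.006,-0.0045,0.0785,0.001,0,0,0.2],[-0.006,-0.0045,0.0785,0.001,0,0,0.2],[-0.006,-0.0045,0.0785,0.001,0,0,0.2],[-0.006,-0.0045,0.0785,0.001,0,0,0.2]],
  ],
  grip_force=12,
)

```text
time_s: 12.1
tool_pos: [0.5132, 0.268, 0.0302]
tool_rot: [-179.8, 0.0, 94.1]
force: [0.3, -0.0, 0.3]
grip_width: 0.0302
grasp_force: 12.0
```

```bash
python3 go.py 514.7 268.5 30.3 4.1
```

```text
t 12.1 pos [513.2 268.   30.2] [-179.8    0.    94.1] w 30.2 gf 12.0 F [ 0.3 -0.   0.3]
[514.7 268.5  30.3   4.1] [0.0014, 0.0052, -0.0004, -0.0012, 0.0001, 0.0001]
```

servo_tool(
  series=[
    [[0,0.0045,0,-0.001,0,0,0.2],[0,0.0045,0,-0.001,0,0,0.2],[0,0.0045,0,-0.001,0,0,0.2],[0,0.0045,0,-0.001,0,0,0.2]],
  ],
  grip_force=12,
)

```text
time_s: 12.43
tool_pos: [0.5147, 0.2681, 0.0302]
tool_rot: [-180.0, 0.0, 94.1]
force: [-1.0, 0.6, -1.4]
grip_width: 0.0302
grasp_force: 12.0
```

servo_tool(
  series=[
    [[0,0,0.0015,0,0,0,0.2],[0,0,0.003,0,0,0,0.2],[0,0,0.003,0,0,0,0.2],[0,0,0.003,0,0,0,0.2]],
  ],
  grip_force=12,
)

```text
time_s: 12.77
tool_pos: [0.5148, 0.2681, 0.0301]
tool_rot: [180.0, 0.0, 94.1]
force: [-2.1, -1.3, 5.4]
grip_width: 0.0304
grasp_force: 12.0
```

Contact at 5.4 N with z unchanged, so it is on the floor. Next I'll release it.

servo_tool(
  series=[
    [[0,0,-0.001,0,0,0,0.6],[0,0,-0.001,0,0,0,0.6],[0,0,-0.001,0,0,0,0.6],[0,0,-0.001,0,0,0,0.6],[0,0,-0.001,0,0,0,0.6],[0,0,-0.1,0,0,0,0.6],[0,0,-0.2,0,0,0,0.6],[0,0,-0.3,0,0,0,0.6],[0,0,-0.3,0,0,0,0.6],[0,0,-0.3,0,0,0,0.6],[0,0,-0.3,0,0,0,0.6],[0,0,-0.3,0,0,0,0.6]],
  ],
  grip_force=10,
)

```text
time_s: 13.77
tool_pos: [0.5138, 0.2676, 0.1179]
tool_rot: [-179.8, 0.1, 94.1]
force: [-0.3, -0.1, -0.1]
grip_width: 0.0523
grasp_force: 0.0
```

```bash
python3 - <<'E'
from rack import *
c,o,P=rack("w5")
for y in(.268,.331):
    m=(abs(P[...,0]-.513)<.03)&(abs(P[...,1]-y)<.03)&(P[...,2]>.035)&(P[...,2]<.07)
    Q=P[m];print("block top",np.percentile(Q[:,2],[5,50,95]).round(4),rect(Q))
E
python3 go.py 470 100 119 22 441.6 -88.3 80 22.2  441.6 -88.3 22.5 22.2
```

```text
[257. 167.] 3092 [513.3 286.2  56.2 169.2   4.1] 0.0229
block top [0.0482 0.0508 0.0519] [514.7 267.3  36.1  56.2   4.2]
block top [0.0495 0.0508 0.052 ] [510.2 330.8  36.1  56.3   3.3]
t 13.82 pos [513.7 267.5 117.8] [-1.798e+02  1.000e-01  9.410e+01] w 52.1 gf 0.0 F [ 0.5 -0.3 -0.2]
[470. 100. 119.  22.] [-0.5465, -0.1856, -0.0027, -0.001, 0.0002, -0.0993]
[441.6 -88.3  80.   22.2] [-1.1656, -0.3247, 0.1285, -0.001, 0.0002, -0.1004]
[441.6 -88.3  22.5  22.2] [-1.1654, -0.3242, 0.3201, -0.001, 0.0002, -0.1004]
```

servo_tool(
  series=[
    [[-0.95,-0.29,0,-0.001,0,-0.1,0.7],[-0.95,-0.29,0,-0.001,0,-0.1,0.7],[-0.95,-0.29,0,-0.001,0,-0.1,0.7],[-0.95,-0.29,0,-0.001,0,-0.1,0.7],[-0.95,-0.29,0,-0.001,0,-0.1,0.7],[-0.95,-0.29,0,-0.001,0,-0.1,0.7],[-0.95,-0.29,0,-0.001,0,-0.1,0.7],[-0.95,-0.29,0,-0.001,0,-0.1,0.7],[-0.95,-0.29,0,-0.001,0,-0.1,0.7],[-0.95,-0.29,0,-0.001,0,-0.1,0.7],[-0.95,-0.29,0,-0.001,0,-0.1,0.7]],
  ],
  grip_force=10,
)

```text
time_s: 14.73
tool_pos: [0.4485, -0.0207, 0.119]
tool_rot: [179.9, -0.0, 112.2]
force: [0.2, 1.0, -0.2]
grip_width: 0.0609
grasp_force: 0.0
```

```bash
python3 go.py 441.6 -88.3 80 22.2  441.6 -88.3 22.5 22.2
```

```text
t 14.73 pos [448.5 -20.7 119. ] [179.9  -0.  112.2] w 60.9 gf 0.0 F [ 0.2  1.  -0.2]
[441.6 -88.3  80.   22.2] [-0.1999, -0.1067, 0.1298, 0.0008, -0.0001, 0.0002]
[441.6 -88.3  22.5  22.2] [-0.2, -0.1072, 0.3215, 0.0008, -0.0001, 0.0002]
```

servo_tool(
  series=[
    [[-0.2,-0.106,0.1,0,0,0,0.7],[-0.2,-0.106,0.13,0,0,0,0.7],[-0.2,-0.106,0.13,0,0,0,0.7],[-0.2,-0.106,0.13,0,0,0,0.7],[-0.2,-0.106,0.13,0,0,0,0.7],[-0.2,-0.106,0.13,0,0,0,0.7],[-0.2,-0.106,0.22,0,0,0,0.7],[-0.2,-0.106,0.315,0,0,0,0.7],[-0.2,-0.106,0.315,0,0,0,0.7],[-0.2,-0.106,0.315,0,0,0,0.7],[-0.2,-0.106,0.315,0,0,0,0.7],[-0.2,-0.106,0.315,0,0,0,0.7]],
  ],
  grip_force=10,
)

```text
time_s: 15.73
tool_pos: [0.4435, -0.0897, 0.0267]
tool_rot: [179.7, 0.1, 112.2]
force: [-0.2, 0.5, 0.5]
grip_width: 0.061
grasp_force: 0.0
```

servo_tool(
  series=[
    [[0,0,0,0,0,0,0.2],[0,0,0,0,0,0,0.2],[0,0,0,0,0,0,0.2],[0,0,0,0,0,0,0.2],[0,0,0,0,0,0,0.2],[0,0,0,0,0,0,0.2],[0,0,0,0,0,0,0.2],[0,0,0,0,0,0,0.2],[0,0,0,0,0,0,0.2]],
  ],
  grip_force=10,
)

```text
time_s: 16.48
tool_pos: [0.4423, -0.0899, 0.0254]
tool_rot: [179.8, 0.1, 112.1]
force: [0.3, 0.7, 5.0]
grip_width: 0.038
grasp_force: 10.0
```

```bash
python3 go.py 519 205 120 4.1 512 -288 120 11.6
```

```text
t 16.48 pos [442.3 -89.9  25.4] [1.798e+02 1.000e-01 1.121e+02] w 38.0 gf 10.0 F [0.3 0.7 5. ]
[519.  205.  120.    4.1] [0.8142, 0.6082, -0.3139, 0.0012, 0.0001, 0.1001]
[ 512.  -288.   120.    11.6] [-0.6994, -0.0324, -0.3147, 0.0012, 0.0002, 0.0585]
```

Block A stops at 38.0 mm under 10 N, so it is hard and goes into the tin.

servo_tool(
  series=[
    [[0,0,-0.15,0,0,0,0.2],[0,0,-0.3,0,0,0,0.2],[0,0,-0.314,0,0,0,0.2],[-0.7,-0.032,-0.314,0.001,0,0.0585,0.2],[-0.7,-0.032,-0.314,0.001,0,0.0585,0.2],[-0.7,-0.032,-0.314,0.001,0,0.0585,0.2],[-0.7,-0.032,-0.314,0.001,0,0.0585,0.2],[-0.7,-0.032,-0.314,0.001,0,0.0585,0.2],[-0.7,-0.032,-0.314,0.001,0,0.0585,0.2],[-0.7,-0.032,-0.314,0.001,0,0.0585,0.2],[-0.7,-0.032,-0.314,0.001,0,0.0585,0.2],[-0.7,-0.032,-0.314,0.001,0,0.0585,0.2]],
  ],
  grip_force=12,
)

```text
time_s: 17.48
tool_pos: [0.5113, -0.2861, 0.1184]
tool_rot: [-179.9, -0.1, 101.7]
force: [-0.2, -0.1, -2.0]
grip_width: 0.0383
grasp_force: 12.0
```

```bash
python3 go.py 512 -288 50 11.6 512 -288 33 11.6
```

```text
t 17.48 pos [ 511.3 -286.1  118.4] [-1.799e+02 -1.000e-01  1.017e+02] w 38.3 gf 12.0 F [-0.2 -0.1 -2. ]
[ 512.  -288.    50.    11.6] [-0.0071, 0.0011, 0.2281, -0.0004, -0.0005, 0.0006]
[ 512.  -288.    33.    11.6] [-0.0072, 0.0012, 0.2847, -0.0004, -0.0005, 0.0006]
```

servo_tool(
  series=[
    [[0,0,0.1,0,0,0,0.2],[0,0,0.18,0,0,0,0.2],[0,0,0.228,0,0,0,0.2],[0,0,0.25,0,0,0,0.2],[0,0,0.265,0,0,0,0.2],[0,0,0.28,0,0,0,0.2],[0,0,0.28,0,0,0,0.2],[0,0,0.28,0,0,0,0.2],[0,0,0.28,0,0,0,0.2],[0,0,0.28,0,0,0,0.2]],
  ],
  grip_force=12,
)

```text
time_s: 18.32
tool_pos: [0.5123, -0.2884, 0.0361]
tool_rot: [179.9, 0.1, 101.6]
force: [0.8, -0.3, -0.7]
grip_width: 0.0381
grasp_force: 12.0
```

servo_tool(
  series=[
    [[0,0,0.007,0,0,0,0.2],[0,0,0.014,0,0,0,0.2],[0,0,0.014,0,0,0,0.2],[0,0,0.014,0,0,0,0.2],[0,0,0.014,0,0,0,0.6],[0,0,0.014,0,0,0,0.6],[0,0,0.014,0,0,0,0.6],[0,0,0.014,0,0,0,0.6],[0,0,0.014,0,0,0,0.6]],
  ],
  grip_force=12,
)

```text
time_s: 19.07
tool_pos: [0.5119, -0.2882, 0.0312]
tool_rot: [180.0, 0.0, 101.6]
force: [-0.2, -0.4, -0.1]
grip_width: 0.0516
grasp_force: 0.0
```

servo_tool(
  series=[
    [[0,0,-0.05,0,0,0,0.6],[0,0,-0.15,0,0,0,0.6],[0,0,-0.3,0,0,0,0.6],[0,0,-0.4,0,0,0,0.6],[0,0,-0.4,0,0,0,0.6],[0,0,-0.4,0,0,0,0.6],[0,0,-0.4,0,0,0,0.6],[0,0,-0.4,0,0,0,0.6],[0,0,-0.4,0,0,0,0.6]],
  ],
  grip_force=12,
)

```text
time_s: 19.82
tool_pos: [0.5107, -0.2875, 0.1492]
tool_rot: [-179.8, -0.1, 101.6]
force: [0.9, 0.2, 0.7]
grip_width: 0.0522
grasp_force: 0.0
```

```bash
python3 - <<'E'
from h import *; from cell import *
d=[]
for n in("scene","side"):
    c=eyes.read_camera(n); d.append(c["frame"][100:300] if n=="scene" else c["frame"])
    P=cloud(c)
    for x,y in((.512,-.288),(.5147,.268),(.510,.331)):
        m=(abs(P[...,0]-x)<.04)&(abs(P[...,1]-y)<.028)&(P[...,2]>.036)&(P[...,2]<.07)
        print(n,np.percentile(P[m][:,2],[10,50,90]).round(4),rect(P[m]))
im=np.vstack(d);cv2.imwrite("pics/end.png",cv2.cvtColor(im,cv2.COLOR_RGB2BGR))
E
python3 go.py
```

```text
scene [0.0398 0.0463 0.0483] [ 511.5 -285.7   43.    55.5   11.9]
scene [0.04   0.0482 0.0501] [515.  267.3  42.   54.9   3.4]
scene [0.0389 0.0479 0.05  ] [510.7 330.7  40.2  54.3   3.7]
side [0.0404 0.0464 0.0476] [ 509.7 -286.    41.3   55.5   10.2]
side [0.0394 0.0471 0.0486] [515.  266.7  38.4  55.5   4.6]
side [0.0414 0.0473 0.0486] [509.8 330.6  36.8  56.3   5.9]
t 19.92 pos [ 511.  -287.8  149.6] [-1.799e+02 -1.000e-01  1.016e+02] w 52.2 gf 0.0 F [-0.   0.2 -1. ]
```

View pics/end.png

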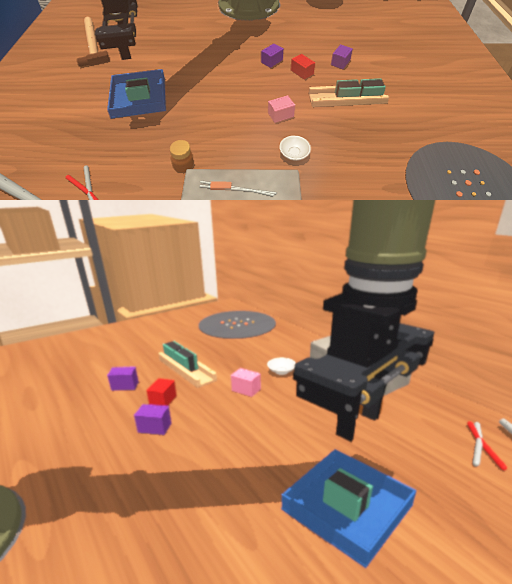

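The final picture shows two blocks seated in the rack (scene view, about (348,87) and (372,87)) and the hard one upright in the tin (137,90). The dish and jar are where they were and the gripper is clear, so I'll hand it in.

```bash
python3 -c "
from cell import env
print(env.sign_off())"
```

```text
the job is handed in; nothing more can be done
None
```

The job is handed in: two blocks were springy (about 31 mm under 10 N) and are seated in the rack groove, and the hard one (38 mm) is in the blue tin; this took about 20 s, and the dish and jar were not touched.

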